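# Close a knife-handle stack up to the end stop

### The arm

A 6-joint arm with a two-finger parallel gripper is mounted at the origin on the work surface. World frame = base frame: x ahead of the robot, y to its left, z up, the work surface at z = 0. Lengths are in m, angles in degrees, forces in N, time in s.
With the tool pointing down it reaches from about 0.325 to 0.85 m from the base axis. Payload 15.5 kg.
Tool frame: the origin (TCP) lies at the very end of the fingers, on their centre line; the grasp point (between the pads) lies arm.grip_depth behind it (arm.grip_depth is the distance from the TCP to the grasp point, in m); z points along the fingers, y is the line along which they close (so a half turn about z gives the same grasp; the last joint's range is limited). The gripper opens to 91 mm and grips with 3 to 60 N. Pads are 32 mm wide; open, the fingers measure 118 mm over their backs; the gripper's body (76 mm by 178 mm) begins 60 mm behind the grasp point.
Start: joints at [-76.347, 28.281, 77.091, -0, 74.628, -5.472], TCP at [0.205, -0.591, 0.214] pointing down, gripper open.
Joint ranges: [-166.48, 166.48], [-47.26, 123.95], [12.59, 153.08], [-70.14, 250.14], [6.76, 159.57], [-176.63, 176.63]. Speed limits (degrees/s): [108.29, 108.29, 147.25, 172.46, 172.46, 172.46].

### API

Orientations are given as a 3x3 rotation matrix whose columns are the frame's x, y, z axes.
In Python, from rig import arm gives the robot as it stands. Calls block until the motion is done:
- arm.move_to(position, orientation): joint-space move of the TCP to a pose.
- arm.move_l(position, orientation=None, feed=0.15): straight line of the TCP; orientation=None keeps the orientation; feed is the mean speed in m/s.
- arm.move_joints(angles): joint-space move.
- arm.grip(opening): finger opening in m; the grip force is fixed at half the most; returns when the fingers have stopped.
- arm.sleep(seconds).
- arm.solve_ik(position, orientation): joint angles nearest the present ones, or None.
- arm.snapshot(name): name is "scene" or "top"; returns the picture (480x640x3 uint8, red, green, blue); there is no depth.
- arm.get_calibration(name): a dict with "intrinsics" (3x3 intrinsics, pixels), "cam_to_world" (4x4, takes a point from camera to world coordinates). Camera axes: x right, y down, z forward; pixel columns grow to the right and rows downward; lengths in m; the calibration is good to about 2 mm. A picture is of the moment at which its call begins. get_calibration takes no time and is no camera call.
A pose or a line that the arm cannot do raises arm.Unreachable and nothing moves.
- arm.sign_off(): hands the job in; it is judged then, once.
Readings, each from a call of its own:
- arm.current_t(): time.
- arm.current_joint_positions(): joint angles.
- arm.current_dq(): joint speeds.
- arm.current_tau(): joint torques, N m.
- arm.current_ee_pos(): TCP position.
- arm.current_tool_rot(): TCP orientation.
- arm.current_force(): force on the tool from outside, world axes, zero at the start.
- arm.current_torque(): the same for the moment, N m.
- arm.current_width(): finger opening in m.
- arm.current_grasp_force(): force on a finger pad.
Only numpy, scipy, OpenCV 4.12 (cv2) and the standard library are available. Lean on these libraries where they do the work, as an engineer would, in place of code of your own. Each camera call takes 0.05 s, during which the arm holds its last target. There are 200 camera calls.

### The job

On the stacking rail stands a row of touching handle parts, wood blocks with brass spacer plates between them. With your fingertips, push on the rear wood block only (the one farthest from the end stop) and slide the whole row along the rail as one train until its front block is fully home against the end stop with no gaps left, then take your hand clear. Do not lift the parts or let the row come apart on the way, and leave the other things on the bench where they are.

Things in the scene. Friction and masses are not known exactly. Their poses are not given: they have to be found in the camera images.
- rail: Straight stacking rail fixed to the bench: dark steel base plate 340 mm long, 90 mm wide, 8 mm thick, with two aluminium side walls 8 mm thick that form a channel 43 mm wide; the walls' tops are 18 mm above the bench. Origin: centre of its underside, on the bench. Its x axis runs along the channel towards the end stop, z up.
- stop: Steel end stop clamped across the rail, fixed; its contact face is 42 mm wide and reaches up to 46 mm above the bench, its black screw knob up to 56 mm. Origin: the middle of the lower edge of its flat contact face, which looks at the row, 8 mm above the bench; its x axis points along the rail away from the row (the row comes from -x), z up.
- block_front: Dark wood handle block nearest the stop, 34 mm long (along the rail), upright in the channel, 40 mm wide (across the rail), 36 mm tall; about 45 g, loose. Origin: centre of its underside, 8 mm above the bench; x runs along the rail towards the stop, z up. Fully home its origin is 17 mm before the stop's contact face.
- plate_front: Brass spacer plate, second in the row, 10 mm long (thick), upright in the channel, 40 mm wide (across the rail), 36 mm tall; about 110 g, loose. Origin: centre of its underside, 8 mm above the bench; x runs along the rail towards the stop, z up.
- block_mid: Dark wood handle block, third in the row, 34 mm long, upright in the channel, 40 mm wide (across the rail), 36 mm tall; about 45 g, loose. Origin: centre of its underside, 8 mm above the bench; x runs along the rail towards the stop, z up. The whole row is 122 mm long and slides with a few newtons of friction.
- plate_rear: Brass spacer plate, fourth in the row, 10 mm long (thick), upright in the channel, 40 mm wide (across the rail), 36 mm tall; about 110 g, loose. Origin: centre of its underside, 8 mm above the bench; x runs along the rail towards the stop, z up.
- block_rear: Dark wood handle block at the row's rear, the one to push; 34 mm long, upright in the channel, 40 mm wide (across the rail), 36 mm tall; about 45 g, loose. Origin: centre of its underside, 8 mm above the bench; x runs along the rail towards the stop, z up. Its free rear face is 17 mm behind the origin. When the row is home, its origin is 105 mm before the stop's face.
- wheel: Bystander, not to be disturbed: black rubber contact wheel lying flat, 114 mm diameter, 35 mm thick, with a steel spindle stub up to 69 mm; on the far side of the rail. Origin: centre of its underside.
- blank: Bystander: flat steel knife blank, about 205 mm long, 28 mm wide, 5 mm thick, lying beside the rail on the robot's side. Origin: middle of its underside.
- brush: Bystander: bench brush, 200 mm long, 45 mm wide, 45 mm tall, wooden back and black bristles, on the far side of the rail. Origin: centre of its underside.
- jar: Bystander: small glass jar with steel cap, 48 mm diameter, 60 mm tall, beyond the stop end of the rail. Origin: centre of its underside.
Things that resemble listed ones, but are neither listed nor needed, are in the scene too. What is shaped like the block_front but purple is not meant.

How it is judged (in metres and radians):
At the end, for the whole second after the job is handed in: The front block is within 2.5 mm of the stop's face, the whole row is closed up (rear block at most 3.5 mm short of its fully home place), and all five parts stand flat on the rail's floor (within 3 mm and 0.06 rad) at rest (x of block_front in the frame of stop above -0.0195 m and x of block_rear in the frame of stop above -0.1085 m and height (world z) of block_front between 0.005 and 0.011 m and angle between each of block_front, plate_front, block_mid, plate_rear, block_rear's own z axis and vertical below 0.06 rad and linear speed of each of block_front, plate_front, block_mid, plate_rear, block_rear below 0.01 m/s and height (world z) of plate_front between 0.005 and 0.011 m and height (world z) of block_mid between 0.005 and 0.011 m and height (world z) of plate_rear between 0.005 and 0.011 m and height (world z) of block_rear between 0.005 and 0.011 m); the robot touches nothing.
It fails at once if a part of the row is lifted more than 6 mm off the rail's floor (height (world z) of any of block_front, plate_front, block_mid, plate_rear, block_rear above 0.014 m).
It fails at once if the fingers push (over 0.5 N) on a part other than the rear block (contact force between the fingers and block_front above 0.5 N or contact force between the fingers and plate_front above 0.5 N or contact force between the fingers and block_mid above 0.5 N or contact force between the fingers and plate_rear above 0.5 N).
It fails at once if the row comes apart (more than 12 mm of gaps in it) (distance between block_front and block_rear above 0.1 m).
It fails at once if a bystander is moved more than 15 mm (distance of any of wheel, blank, brush, jar from where it was at the start of the episode above 0.015 m).
It also fails if it takes over 34 s, if anything falls off the work surface, if the arm or the gripper's body presses on something with over 40 N, if the wrist force passes 120 N, or if a joint passes its speed limit or range.

## Working session

There is one attempt and no reset: what is moved stays moved. The work goes in short steps, each a Python script; the robot and the scene stay as the last script left them, time stands still between calls to the robot, and variables do not carry over. Pictures are saved under pics/ and viewed, at most 10 in all, crops included, and the job is handed in when it is done.

```bash
mkdir -p pics; python3 - <<'E'
from rig import arm
import cv2,numpy as np
for n in("top","scene"):
    cv2.imwrite(f"pics/{n}0.png",arm.snapshot(n)[:,:,::-1]); c=arm.get_calibration(n); print(n,np.round(c["intrinsics"],1).tolist(),np.round(c["cam_to_world"],3).tolist())
print(arm.grip_depth,arm.current_t())
E
```

```text
top [[474.3, 0.0, 323.8], [0.0, 474.3, 237.8], [0.0, 0.0, 1.0]] [[0.042, -0.974, 0.224, 0.339], [-0.999, -0.042, 0.005, 0.021], [0.005, -0.224, -0.975, 1.068], [0.0, 0.0, 0.0, 1.0]]
scene [[535.1, 0.0, 331.4], [0.0, 535.1, 237.9], [0.0, 0.0, 1.0]] [[0.781, 0.419, -0.463, 1.026], [0.624, -0.536, 0.568, -0.506], [-0.011, -0.733, -0.68, 0.679], [0.0, 0.0, 0.0, 1.0]]
0.0188 0.1
```

View pics/top0.png

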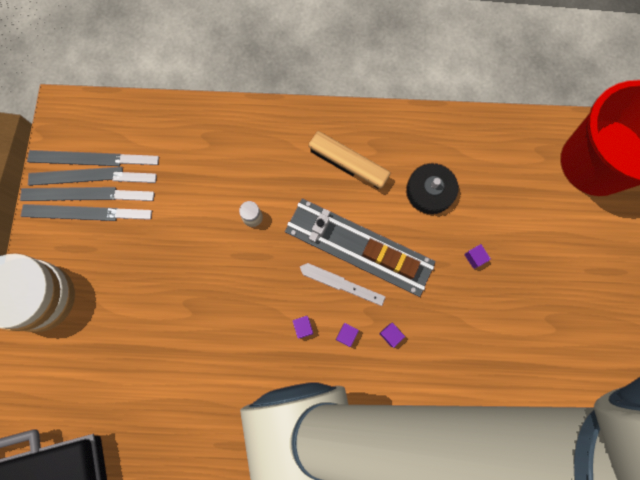

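View pics/scene0.png

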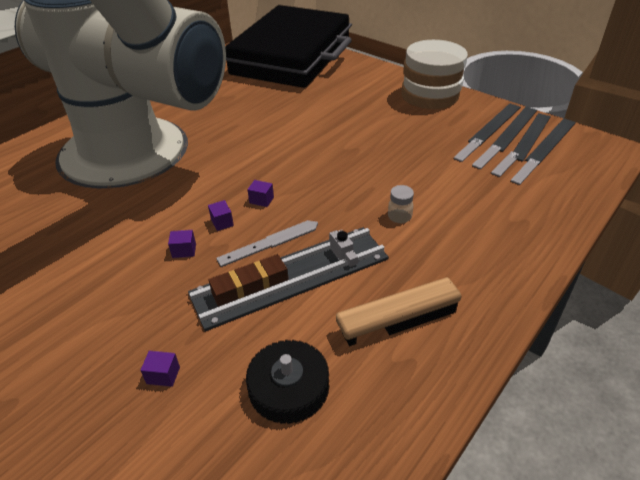

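The top view shows the rail running from (427,277) up-left to (297,218), the row at about (372,248) to (420,265) and the stop near (320,224). I'll enlarge both views to measure.

```bash
python3 - <<'E'
import cv2
a=cv2.imread("pics/top0.png")[190:305,280:440];cv2.imwrite("pics/tc.png",cv2.resize(a,None,fx=5,fy=5,interpolation=cv2.INTER_CUBIC))
a=cv2.imread("pics/scene0.png")[220:330,180:395];cv2.imwrite("pics/sc.png",cv2.resize(a,None,fx=3.7,fy=3.7,interpolation=cv2.INTER_CUBIC))
E
```

```text
(no output)
```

View pics/tc.png

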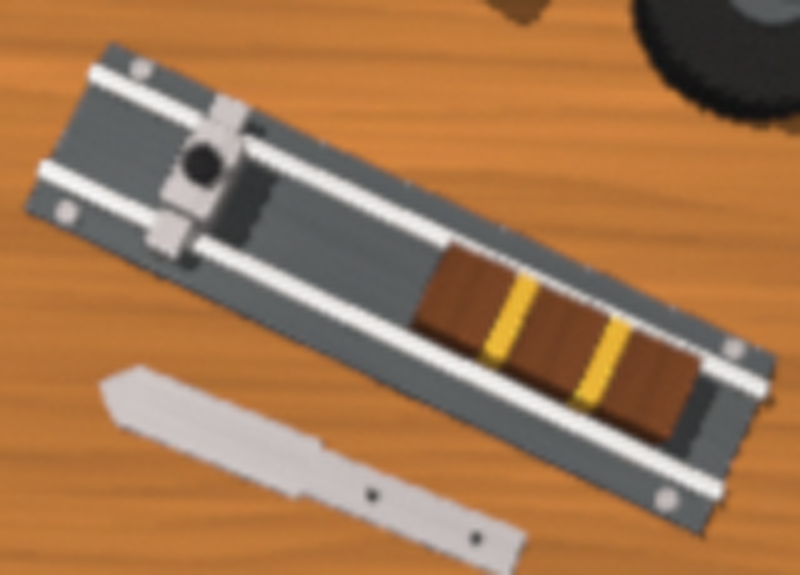

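View pics/sc.png

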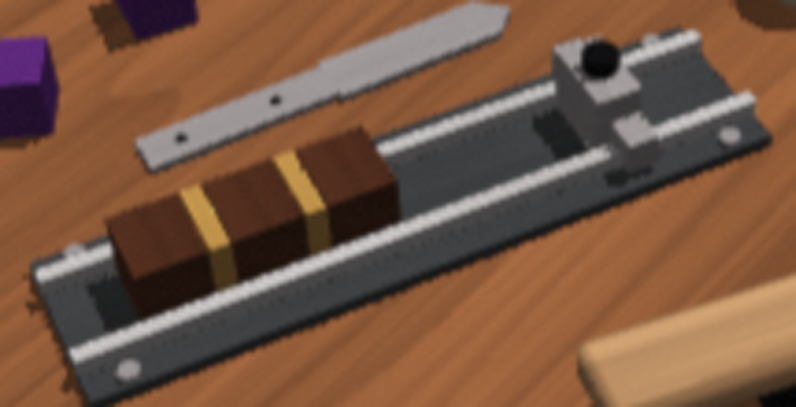

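The crops give the rail plate corners (in the 5x top crop) as (110,42), (28,210), (775,358) and (703,535), with the row's rear top edge at (700,360) to (668,438). The stop's face edge is near (243,150) to (205,220).

```bash
cat > h.py <<'E'
from rig import arm
import cv2,numpy as np
def ray(n,uv,z):
    c=arm.get_calibration(n);K,T=np.array(c["intrinsics"]),np.array(c["cam_to_world"])
    d=np.c_[np.reshape(uv,(-1,2)).astype(float),np.ones(len(np.reshape(uv,(-1,2))))]@np.linalg.inv(K).T@T[:3,:3].T
    return T[:3,3]+d*((z-T[2,3])/d[:,2])[:,None]
E
python3 - <<'E'
from h import *
def tp(p,z): return ray("top",(np.array(p)+.5)/5-.5+[280,190],z)
def sp(p,z): return ray("scene",(np.array(p)+.5)/3.7-.5+[180,220],z)
P=tp([(110,42),(28,210),(775,358),(703,535)],.008)
c=P.mean(0);a=P[:2].mean(0)-P[2:].mean(0);print("rail",c,np.linalg.norm(a))
W=tp([(93,72),(42,168),(768,388),(720,492)],.018);b=W[:2].mean(0)-W[2:].mean(0);print("wall c",W.mean(0),np.linalg.norm(b),np.degrees([np.arctan2(*a[1::-1]),np.arctan2(*b[1::-1])]))
u=(a+b)[:2];u/=np.linalg.norm(u);v=np.array([-u[1],u[0]])
f=lambda Q:np.round(np.c_[(Q[:,:2]-c[:2])@u,(Q[:,:2]-c[:2])@v]*1000,1).tolist()
print("rear top",f(tp([(700,360),(668,438)],.044)),"front",f(tp([(452,243),(415,320)],.044)))
print("rear sc",f(sp([(107,220),(135,278)],.044)),"front",f(sp([(362,128),(398,182)],.044)))
print("stop top",f(tp([(243,150),(205,222)],.046)))
for n in("top","scene"):
    h=cv2.cvtColor(cv2.imread(f"pics/{n}0.png"),cv2.COLOR_BGR2HSV)
    m=cv2.inRange(h,(19,120,150),(32,255,255))
    k,_,s,ce=cv2.connectedComponentsWithStats(m)
    for i in range(1,k):
        if 12<s[i,4]<400:
            q=f(ray(n,ce[i],.044))[0]
            if abs(q[0])<200 and abs(q[1])<40: print(n,"brass",s[i,4],q)
print("u",u)
E
```

```text
rail [ 0.56671192 -0.05642607  0.008     ] 0.3382292777068561
wall c [ 0.56726006 -0.05631151  0.018     ] 0.33780256253226904 [66.24548263 66.48772522]
rear top [[-133.6, -18.7], [-134.8, 19.0]] front [[-13.9, -18.6], [-13.9, 20.1]]
rear sc [[-135.9, 15.7], [-135.9, -22.2]] front [[-14.8, 15.4], [-14.4, -23.6]]
stop top [[87.6, -15.7], [88.3, 21.4]]
top brass 82 [-51.4, 0.9]
top brass 85 [-95.8, 0.7]
u [0.40088431 0.91612869]
```

```bash
cat >> h.py <<'E'
u=np.array([.40088,.91613]);v=np.array([-u[1],u[0]]);C=np.array([.5670,-.0564])
def pos(s,z): return np.r_[C+u*s-v*.001,z]
def rot(sg):
    y=np.r_[sg*v,0];z=np.array([0,0,-1.]);return np.c_[np.cross(y,z),y,z]
E
python3 - <<'E'
from h import *
arm.grip(0.006)
c=[]
for sg in(1,-1):
    q=arm.solve_ik(pos(-.178,.13),rot(sg)); q2=arm.solve_ik(pos(-.045,.022),rot(sg)); print(sg,np.round(q,0) if q is not None else q,np.round(q2,0) if q2 is not None else q2)
    if q is not None and q2 is not None: c.append((abs(q[5]-arm.current_joint_positions()[5]),sg))
sg=min(c)[1];R=rot(sg);print(sg)
arm.move_to(pos(-.178,.13),R)
arm.move_l(pos(-.178,.022),feed=.12)
print(arm.current_t(),arm.current_ee_pos(),arm.current_force(),arm.current_width())
cv2.imwrite("pics/pre.png",np.hstack([cv2.resize(arm.snapshot(n)[y:y+150,x:x+200,::-1],None,fx=2,fy=2) for n,x,y in(("top",280,170),("scene",160,200))]))
E
```

```text
1 [-30.  28.  94.  -0.  58. 173.] [ -16.   38.   97.   -0.   45. -173.]
-1 [-30.  28.  94.  -0.  58.  -7.] [-16.  38.  97.  -0.  45.   7.]
-1
4.225 [ 0.49690151 -0.22013005  0.02254943] [-0.88632314  0.19275986 -0.36483324] 0.005898842013708727
```

View pics/pre.png

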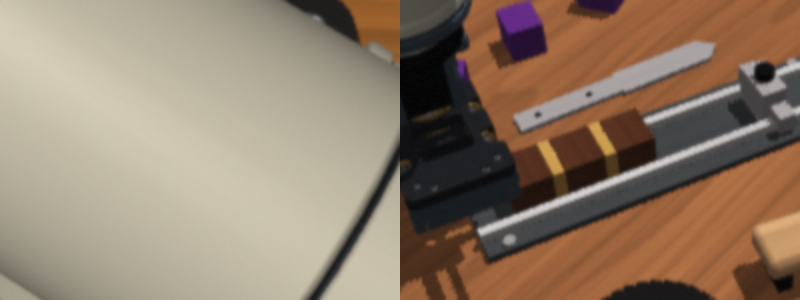

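The scene view shows the fingers lined up behind the row at the rail's end, with the row intact at (515–655, 120–200), so I can push now.

```bash
python3 - <<'E'
from h import *
f=lambda:float(arm.current_force()[:2]@u)
f0=f()
arm.move_l(pos(-.156,.022),feed=.05); print(f()-f0)
for s in (-.14,-.11,-.08,-.062):
    arm.move_l(pos(s,.022),feed=.025); print(s,round(f()-f0,2),arm.current_t())
    if abs(f()-f0)>15: break
else:
    while s<-.040:
        s+=.001; arm.move_l(pos(s,.022),feed=.01); F=f()-f0; print(round(s,3),round(F,2),end="; ")
        if abs(F)>14: break
print(arm.current_t(),(arm.current_ee_pos()[:2]-C)@u)
cv2.imwrite("pics/push.png",cv2.resize(arm.snapshot("scene")[200:330,180:400,::-1],None,fx=3,fy=3))
E
```

```text
0.7818369502511737
-0.14 0.5 5.7083
-0.11 1.52 7.0583
-0.08 0.74 8.4083
-0.062 1.27 9.275
-0.061 0.92; -0.06 0.18; -0.059 0.67; -0.058 0.61; -0.057 0.97; -0.056 0.74; -0.055 1.08; -0.054 -0.32; -0.053 0.5; -0.052 -8.19; -0.051 -18.11; 12.025 -0.052578599654036134
```

View pics/push.png

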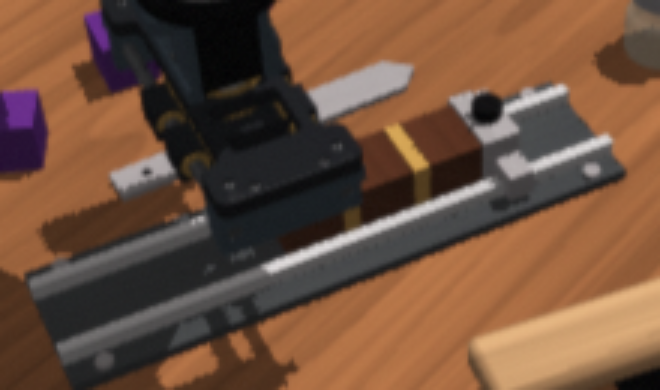

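The force rose sharply at the expected position, and the picture shows the front block against the stop at about (480,130). Next I'll back off straight, rise and check.

```bash
python3 - <<'E'
from h import *
arm.move_l(pos(-.085,.022),feed=.04)
arm.move_l(pos(-.085,.16),feed=.15)
q=list(arm.current_joint_positions());q[0]-=50
arm.move_joints(q)
print(arm.current_t(),arm.current_force())
a=cv2.resize(arm.snapshot("scene")[210:320,195:395,::-1],None,fx=4,fy=4)[:, :800]
cv2.imwrite("pics/end.png",a)
cv2.imwrite("pics/endt.png",cv2.resize(arm.snapshot("top")[190:305,280:440,::-1],None,fx=5,fy=5,interpolation=cv2.INTER_CUBIC))
E
```

```text
15.8417 [0.47932491 0.9337629  0.19301592]
```

View pics/end.png

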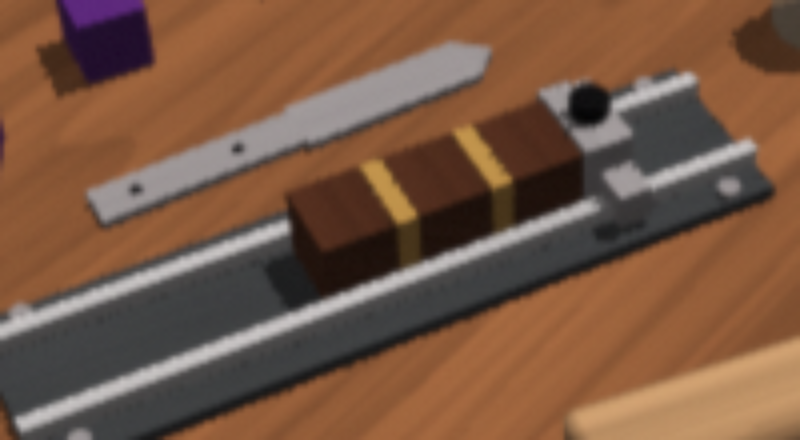

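View pics/endt.png

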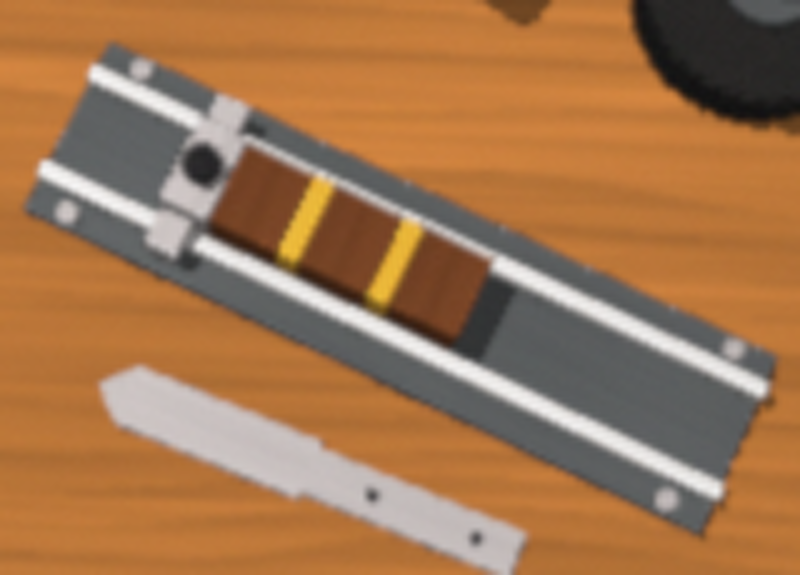

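Both views show the row closed up and upright against the stop, with its front at (240,180) in the top crop and no gaps. The bystanders in view have not moved.

```bash
python3 -c "
from rig import arm
print(arm.sign_off())"
```

```text
the job is handed in; nothing more can be done
None
```

The row was pushed home against the end stop with no visible gaps, the hand is clear, and the job is handed in; the sign-off call returned no verdict.

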